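# Prop the bread bin's lid and serve the wholemeal roll

## Robot

A 6-joint arm with a two-finger parallel gripper is mounted at the origin on the work surface. World frame = base frame: x ahead of the robot, y to its left, z up, the work surface at z = 0. Lengths are in m, angles in degrees, forces in N, time in s.
With the tool pointing down it reaches from about 0.375 to 0.9 m from the base axis. Payload 3.1 kg.
Tool frame: the origin (TCP) lies midway between the tips of the shut fingers; the grasp point (between the pads) lies 19 mm behind it; z points along the fingers, y is the line along which they close (so a half turn about z gives the same grasp; the last joint's range is limited). The gripper opens to 87 mm and grips with 3 to 60 N. Pads are 19 mm wide; open, the fingers measure 117 mm over their backs; the gripper's body (75 mm by 190 mm) begins 51 mm behind the grasp point.
Start: joints at [-73.768, 30.224, 82.088, -0, 67.689, -10.227], TCP at [0.278, -0.559, 0.223] pointing down, gripper open.
Joint ranges: [-176.69, 176.69], [-43.24, 126.21], [12.49, 139.97], [-82, 262], [0, 151.66], [-163.58, 163.58]. Speed limits (degrees/s): [159.86, 159.86, 180, 180, 180, 180].

## Interface

Orientations are given as a 3x3 rotation matrix whose columns are the frame's x, y, z axes.
In Python, from station import r gives the robot as it stands.
- The arm moves only by the tool play_rows, never from a script. Its arguments are lists of equal length, an entry for each row: "travel": the shift along the tool's x, y, z in mm, a list of three; "yaw": the turn about the tool's z in units of 5 degrees (1.0 is 5 degrees); "jaw": the closure, from -1 (fully open) to 1 (shut). A call has 1 to 12 rows; each row shifts and turns the commanded pose from where the row before left it, along the tool's axes as they then stand; what a row does not reach is not made up. A row lasts 1/8 s, in which the tool goes at most 62.5 mm and 10.7 degrees, less where a joint would pass 70% of its speed; a pose out of reach is approached as far as the arm can. A call is refused whole if a number of a shift passes 62.5 or a number of a turn 1, either way. A call with a gripper value outside its range is refused whole. The fingers move at their own pace and stop on an object; "force" is the grip in N (left out, the last holds). Time passes only in rows, so rows that do not move let the fingers close. It gives the time, the measured TCP pose, the force, the opening and the grip force at its end, in the units of the state.
- r.get_obs(): the state, without advancing time (a new reading comes with each control period).
- r.get_image(name): name is "scene" or "side" or "wrist"; returns a dict with "img" (384x512x3 uint8, blue, green, red), "range_z" (384x512 float32, m along the optical axis (not along the pixel's ray), 0 where there is no reading), "intrinsics" (3x3 intrinsics, pixels), "k1" (the pictures are not rectified: a ray, as slopes to the right and down, at radius r is drawn at 1 + k1 r^2 times it, then the intrinsics apply), "rvec" (rotation vector, rad) and "tvec" (3), from world to camera coordinates, as OpenCV has them. Camera axes: x right, y down, z forward; pixel columns grow to the right and rows downward; lengths in m; the calibration is good to about 2 mm. A picture is of the moment at which its call begins.
- r.close_job(): hands the job in; it is judged then, once.
The state is a dict: "time_s": time; "joint_pos": joint angles; "dq": joint speeds; "joint_efforts": joint torques, N m; "position": TCP position; "ee_rot": TCP orientation; "ft_force": force on the tool from outside, world axes, zero at the start; "torque": the same for the moment, N m; "opening": finger opening in m; "grasp_force": force on a finger pad.
Only numpy, scipy, OpenCV 4.12 (cv2) and the standard library are available. Lean on these libraries where they do the work, as an engineer would, in place of code of your own. Each camera call takes 0.05 s, during which the arm holds its last target. There are 200 camera calls.

## Task

Open the bread bin: lift its lid and let it down gently onto its stay, so that it stands propped open by itself and your hand is free. Then reach in, take out the dark wholemeal roll and lay it, base down, on the serving tray beside the sandwich. Leave the lid propped, the pale roll in the bin, and the tray, the sandwich and the other things on the table where they are.

Things in the scene. Friction and masses are not known exactly. Their poses are not given: they have to be found in the camera images.
- bin: Red enamelled bread bin, fixed, 215 deep (its x) by 360 wide (y) by 100 high without lid. Origin: centre of its underside; its -x is the front, facing roughly the robot's right, +x the rear with the hinge, z up. Walls 6 thick, inner floor 30 above the origin. A 4 thick divider along x at y = 0, 75 high, makes two compartments 172 wide (y), 203 long (x), one roll in each: the dark one in either.
- lid (a joint): Lid opening, rad: 0 closed (level), growing as the front rises, hard stop at 1.50. About 0.45 kg, swings freely, falls shut unless held or propped. Raised past about 1.33 and let down again, it is caught by the stay and stands at about 1.30; let down before that it falls shut. From the stay it can be raised to 1.50 and comes back to the same notch.
- lid_hinge (a point): Middle of the lid's hinge axis, on the bin's rear rim: 107.5 behind (+x) the bin's origin and 100 above it. The axis runs along the bin's y. The lid's underside is flat and lies in a plane through this axis.
- lid_lip (a point): On the lid: middle of the lift lip's front edge, level with the lid's underside, 245 from the hinge axis. The black lip is 340 wide (y), 8 thick, and stands 30 out from the bin's front wall (215 to 245 from the axis), with free space under it down to the table. The rest of the lid is a clear 5 thick panel in an aluminium frame 13 thick.
- stay (a joint): Swing of the stay against the lid, rad: 0 when closed, about -1.7 when propping. A flat steel bar 4 x 16 x 167 outside the bin's -y flank, pivoted on the lid's edge 50 from the hinge axis. It rests by its own weight on the bin's stud and slides over it; a notch near its free end drops over the stud by itself.
- stay_notch (a point): On the stay: where the stud's centre lies when the notch sits on it. The notch is 8 deep.
- stay_stud (a point): Centre of the 8 diameter steel stud on the bin's -y flank, 5 below the rim, 130 in front of the hinge axis.
- dark_roll: Dark brown wholemeal roll, 120 long (x) by 48 wide (y) by 48 high, crusty and rigid, flat base, rounded top, about 0.09 kg. Origin: centre of its flat base. Lies along the bin's x within about 0.2 rad, base down, in one of the compartments.
- pale_roll: Golden white roll of the same shape and size, in the other compartment. Origin: centre of its base.
- tray: Loose aluminium serving tray, 280 (x) by 220 (y), rim 18 high, walls 4 thick, inner floor 4 above its origin, 0.7 kg. Origin: centre of its underside. The sandwich lies across its rear (+x) part; from 110 in front of (-x) to 40 behind the tray's centre it is empty.
- sandwich: Filled pale sandwich roll, 150 long (its x) by 58 by 48 high, lying on the tray along the tray's y, about 90 behind (+x) the tray's centre. Origin: centre of its underside.
- sauce: Red sauce bottle, 60 diameter, 170 high, standing at the table's far side. Origin: centre of its underside.
- cup: White drinking cup, 76 diameter at the rim, 100 high, standing at the table's far side. Origin: centre of its underside.
Not all that is in view belongs to the job. There is more than one size of the cup; the job needs the largest.

How it is judged (in metres and radians):
On the way, in this order (a step that is already met when the one before it is completed fails the run):
1. the lid stands propped on its stay with the hand off it (value of joint lid between 1.24 and 1.38 rad and distance between stay_notch and stay_stud below 0.006 m and contact force between each of the arm, the fingers and bin below 0.1 N), for 0.3 s.
2. the dark roll is lifted clear of the bin while the lid stays propped (z of dark_roll in the frame of bin above 0.1 m and value of joint lid above 1.24 rad), for 0.1 s.
At the end, for the whole second after the job is handed in: Lid on its stay (1.24 to 1.38 rad, notch within 6 mm of the stud); dark roll at rest flat on the tray's floor (tilt under 0.2 rad), inside the rim, off the sandwich; pale roll within 50 mm, tray and sandwich 40 mm, bottle and cup 30 mm of their starts, these two upright (value of joint lid between 1.24 and 1.38 rad and distance between stay_notch and stay_stud below 0.006 m and x of dark_roll in the frame of tray between -0.13 and 0.06 m and y of dark_roll in the frame of tray between -0.1 and 0.1 m and z of dark_roll in the frame of tray below 0.012 m and angle between each of dark_roll, sauce, cup's own z axis and vertical below 0.2 rad and linear speed of dark_roll below 0.02 m/s and z of pale_roll in the frame of bin below 0.06 m and distance of pale_roll from where it was at the start of the episode below 0.05 m and distance of each of tray, sandwich from where it was at the start of the episode below 0.04 m and distance of each of sauce, cup from where it was at the start of the episode below 0.03 m); the robot touches nothing.
It fails at once if the lid drops or slams (it closes faster than 3 rad/s) (velocity of joint lid below -3 rad/s).
It fails at once if the dark roll is dropped or thrown (it moves faster than 0.8 m/s out of the fingers) (linear speed of dark_roll above 0.8 m/s and contact force between the fingers and dark_roll below 0.05 N).
It fails at once if the sauce bottle or the cup is knocked over (angle between any of sauce, cup's own z axis and vertical above 0.6 rad).
It also fails if it takes over 64 s, if anything falls off the work surface, if the arm or the gripper's body presses on something with over 40 N, if the wrist force passes 120 N, or if a joint passes its speed limit or range.

## Working session

There is one attempt and no reset: what is moved stays moved. The work goes in short steps, Python scripts to look and compute and a tool call to move; the robot and the scene stay as the last step left them, time stands still between calls to the robot, and variables do not carry over. Pictures are saved under pics/ and viewed, at most 10 in all, crops included, and the job is handed in when it is done.

Besides the shell and the picture viewer there is one more tool, called after ">>>" in YAML: its name, and indented under it one key for each argument. play_rows: Moves the arm, as the interface text tells. Its arguments: {"type":"object","properties":{"travel":{"type":"array","items":{"type":"array","items":{"type":"number"}}},"yaw":{"type":"array","items":{"type":"number"}},"jaw":{"type":"array","items":{"type":"number"}},"force":{"type":"number"}},"required":["travel","yaw","jaw"]}

```bash
mkdir -p pics; ls; cat > h.py <<'E'
import numpy as np, cv2, pickle
from station import r
def grab(n,save=None):
    d=r.get_image(n); pickle.dump(d,open(f'/tmp/{n}.pkl','wb'))
    if save: cv2.imwrite(f'pics/{save}.png',d['img'])
    return d
def load(n): return pickle.load(open(f'/tmp/{n}.pkl','rb'))
def ray(d,u,v):
    K=np.array(d['intrinsics']);x=(u-K[0,2])/K[0,0];y=(v-K[1,2])/K[1,1]
    k=float(np.ravel(d['k1'])[0]); a,b=x,y
    for _ in range(20):
        s=1+k*(a*a+b*b); a,b=x/s,y/s
    return np.array([a,b,1.])
def RT(d):
    return cv2.Rodrigues(np.array(d['rvec'],float).reshape(3))[0],np.array(d['tvec'],float).reshape(3)
def at(d,u,v,z=None):
    R,t=RT(d); c=ray(d,u,v)
    if z is None: return R.T@(c*d['range_z'][int(round(v)),int(round(u))]-t)
    o=-R.T@t; w=R.T@c
    return o+w*(z-o[2])/w[2]
def cloud(d):
    K=np.array(d['intrinsics']);k=float(np.ravel(d['k1'])[0])
    v,u=np.mgrid[0:384,0:512]; x=(u-K[0,2])/K[0,0];y=(v-K[1,2])/K[1,1];a,b=x,y
    for _ in range(20):
        s=1+k*(a*a+b*b);a,b=x/s,y/s
    Z=d['range_z'];R,t=RT(d)
    P=(np.stack([a*Z,b*Z,Z],-1)-t)@R; P[Z==0]=np.nan
    return P
E
python3 - <<'E'
from h import *
a=grab('scene','scene0');b=grab('side','side0')
cv2.imwrite('pics/both0.png',cv2.resize(np.vstack([a['img'],b['img']]),(400,600)))
for d in(a,b):
    R,t=RT(d);print(-R.T@t,R[2],d['intrinsics'],d['k1'])
E
```

```text
pics
[ 1.08994273 -0.75177172  0.70874097] [-0.42297922  0.70755159 -0.56609128] [[498.90635445   0.         250.75246   ]
 [  0.         498.90635445 193.04797832]
 [  0.           0.           1.        ]] -0.13028626629996615
[0.47532197 0.58010477 0.82277176] [ 0.20677277 -0.58469217 -0.78446165] [[357.40130203   0.         251.26112647]
 [  0.         357.40130203 190.75589429]
 [  0.           0.           1.        ]] -0.0249585631673829
```

View pics/scene0.png

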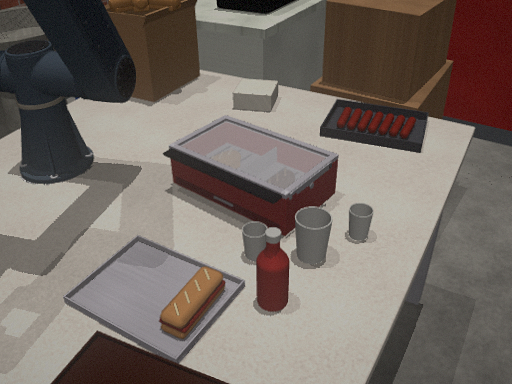

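View pics/side0.png

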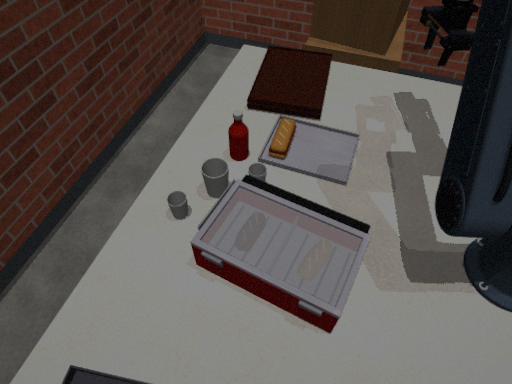

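Scene shows the bin (lip from (167,153) to (280,195)), tray with the sandwich, bottle at (272,280) and three cups, the largest at (313,235). Side view: the dark roll is the far one at (252,230), the pale one at (316,260), the lip runs (250,180)–(367,228).

```bash
python3 - <<'E'
from h import *
np.set_printoptions(precision=4,suppress=True)
for n in('scene','side'):
    d=load(n);P=cloud(d);I=d['img'].astype(int)
    m=(P[...,2]>.098)&(P[...,2]<.125)&(P[...,0]>.3)&(P[...,0]<1)&(P[...,1]>-.3)&(P[...,1]<.45)
    m=cv2.morphologyEx(m.astype(np.uint8),cv2.MORPH_OPEN,np.ones((2,2)))
    k,l,s,c=cv2.connectedComponentsWithStats(m)
    print(n)
    for i in range(1,k):
        if s[i,4]>150:
            q=P[l==i]; print(s[i],cv2.minAreaRect((q[:,:2]*1000).astype(np.float32)),q[:,2].mean())
    # tray and table
    m=(P[...,2]>.012)&(P[...,2]<.05)&(P[...,1]<-.05)&(P[...,0]>.3)
    m=cv2.morphologyEx(m.astype(np.uint8),cv2.MORPH_OPEN,np.ones((2,2)))
    k,l,s,c=cv2.connectedComponentsWithStats(m)
    for i in range(1,k):
        if s[i,4]>80:
            q=P[l==i]; print('low',s[i],cv2.minAreaRect((q[:,:2]*1000).astype(np.float32)),q[:,2].max())
    h=P[...,2]
    print('table',at(d,*( (100,215) if n=='scene' else (150,330))))
s=load('side')
print('lip ends',at(s,250,180),at(s,367,228),at(s,250,180,.1),at(s,367,228,.1))
c=load('scene');print(at(c,167,153),at(c,280,195),at(c,167,153,.105),at(c,280,195,.105))
a=cv2.resize(s['img'][160:330,180:385],None,fx=3.9,fy=3.5,interpolation=cv2.INTER_CUBIC)
cv2.imwrite('pics/sidecrop.png',a[:600,:800])
E
```

```text
scene
[ 164  116  176   89 8434] ((555.8504638671875, 132.16329956054688), (493.5901184082031, 374.3359680175781), 28.061878204345703) nan
[257 253  33  22 523] ((782.9956665039062, -113.42410278320312), (38.31881332397461, 157.16033935546875), 7.787357807159424) nan
low [  64  236  182  125 2598] ((616.3308715820312, -299.6882019042969), (334.2787170410156, 173.89402770996094), 36.73912811279297) nan
low [245 242  22  17 230] ((720.1986083984375, -124.04978942871094), (42.0023078918457, 133.9596710205078), 29.677814483642578) 0.15145401625193378
low [257 287  32  23 442] ((792.78564453125, -162.75924682617188), (72.69575500488281, 37.86835861206055), 62.085052490234375) nan
low [  55  332  171   52 4459] ((nan, nan), (0.0, 0.0), 0.0) nan
table [ 0.2883 -0.1206  0.0007]
side
[230 125  20  15 197] ((776.7929077148438, -216.0992889404297), (49.84075164794922, 172.45213317871094), 2.8742482662200928) nan
[  192   176   180   144 14723] ((568.6329345703125, 124.35580444335938), (297.0224609375, 419.7306213378906), 80.80175018310547) nan
low [   0    0  109   83 1139] ((1793.8319091796875
[... 441 characters left out ...]
710750579833984), 76.9720687866211) nan
low [231 147  19  13 158] ((762.7750244140625, -160.95925903320312), (78.12806701660156, 36.913414001464844), 61.5428352355957) 0.04785313476685394
low [278 163  54  16 116] ((564.0309448242188, -150.45480346679688), (6.5761590003967285, 165.76132202148438), 89.0401840209961) 0.01870493206688926
low [251 169  15   8  89] ((681.81640625, -60.739112854003906), (37.62017822265625, 52.995361328125), 23.363754272460938) 0.07190664116378755
table [0.7731 0.4206 0.0031]
lip ends [0.678  0.0168 0.1106] [0.3686 0.0617 0.1074] [0.681  0.0084 0.1   ] [0.3675 0.0563 0.1   ]
[0.3751 0.0508 0.1081] [0.6979 0.0245 0.1062] [0.3715 0.0549 0.105 ] [0.6971 0.0261 0.105 ]
```

View pics/sidecrop.png

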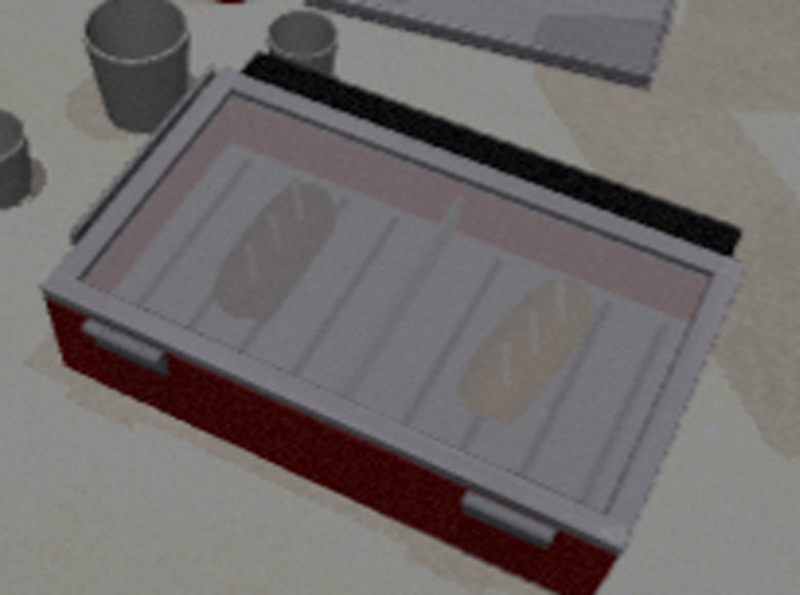

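The crop shows the lid frame's corners at (45,287), (622,548), (742,265), (222,72), the lip's front ends at (262,55) and (740,232), the stay along the left (far) flank, and the dark roll on the left, pale roll on the right.

```bash
python3 - <<'E'
from h import *
np.set_printoptions(precision=4,suppress=True)
s=load('side'); f=lambda u,v:(180+u/3.9,160+v/3.5)
c=[at(s,*f(*p),.113) for p in((45,287),(622,548),(742,265),(222,72))]
l=[at(s,*f(*p),.108) for p in((262,55),(740,232))]
print(np.array(c),np.array(l))
C=np.array(c)[:,:2]
for i in range(4): print(np.linalg.norm(C[i]-C[(i+1)%4]),np.degrees(np.arctan2(*(C[(i+1)%4]-C[i])[::-1])))
L=np.array(l)[:,:2];print('lip',np.linalg.norm(L[1]-L[0]),np.degrees(np.arctan2(*(L[1]-L[0])[::-1])),L.mean(0))
# tray, cups via scene
d=load('scene')
print('tray rim',[at(d,*p,.018)for p in((138,238),(66,297),(178,356),(244,284))])
print('sandw',[at(d,*p)for p in((213,280),(170,320),(190,300))])
print('dark',[at(s,*f(*p),.06) for p in((320,190),(240,305),(275,250))],'pale',[at(s,*f(*p),.06) for p in((570,285),(490,410))])
for p in((313,263),(255,257),(359,238),(273,305)): print(at(d,*p,.0))
print(r.get_obs()['ee_rot'],r.get_obs()['position'])
E
```

```text
[[0.7411 0.2365 0.113 ]
 [0.3909 0.2933 0.113 ]
 [0.3592 0.0844 0.113 ]
 [0.7086 0.0317 0.113 ]] [[0.6907 0.0033 0.108 ]
 [0.3632 0.0551 0.108 ]]
0.3547644266064825 170.79298621823128
0.21125628122943851 -98.61915859598594
0.353336764884849 -8.577985659890436
0.2073673375807609 80.99150821873951
lip 0.3316129764212982 170.99948792888827 [0.527  0.0292]
tray rim [array([ 0.4436, -0.1569,  0.018 ]), array([ 0.4376, -0.3655,  0.018 ]), array([ 0.709 , -0.3659,  0.018 ]), array([ 0.7186, -0.1643,  0.018 ])]
sandw [array([ 0.6801, -0.2113,  0.0507]), array([ 0.6678, -0.328 ,  0.048 ]), array([ 0.6736, -0.2758,  0.0529])]
dark [array([0.6242, 0.0754, 0.06  ]), array([0.6406, 0.1835, 0.06  ]), array([0.635 , 0.1343, 0.06  ])] pale [array([0.4507, 0.0997, 0.06  ]), array([0.4751, 0.2078, 0.06  ])]
[ 0.8037 -0.0269  0.    ]
[ 0.6883 -0.0686  0.    ]
[0.8599 0.0962 0.    ]
[ 0.7858 -0.1707  0.    ]
[[ 0.8952  0.4456 -0.0006]
 [ 0.4456 -0.8952  0.0019]
 [ 0.0003 -0.0019 -1.    ]] [ 0.2783 -0.5589  0.2217]
```

```bash
python3 - <<'E'
from h import *
np.set_printoptions(precision=4,suppress=True)
s=load('side'); f=lambda u,v:(180+u/3.9,160+v/3.5)
e=np.array([np.cos(np.radians(81)),np.sin(np.radians(81))])
for n,p,z in(('inner',(475,184),.113),('outer',(482,168),.113),('lipfront',(501,143),.108),('rear outer',(333,418),.113)):
    q=at(s,*f(*p),z); print(n,q, q[:2]@e, at(s,*f(*p)))
o=r.get_obs();R=o['ee_rot'];print(R.T@(np.array([.532,.057,.2])-o['position'])*1000, o['opening'])
E
```

```text
inner [0.5249 0.0738 0.113 ] 0.15501409750592446 [0.5254 0.0682 0.1052]
outer [0.5242 0.0592 0.113 ] 0.14043729920045744 [0.5241 0.0593 0.1131]
lipfront [0.5184 0.0302 0.108 ] 0.11088981454385177 [0.5184 0.0302 0.1081]
rear outer [0.5544 0.267  0.113 ] 0.3504407962254221 [0.5547 0.2657 0.1101]
[ 501.5256 -438.2928   22.6756] 0.08716931197129753
```

>>> play_rows:
  travel:
    - [45,-40,0]
    - [45,-40,0]
    - [45,-40,0]
    - [45,-40,0]
    - [45,-40,0]
    - [45,-40,0]
    - [45,-40,0]
    - [45,-40,0]
    - [45,-40,0]
    - [45,-40,0]
    - [45,-40,0]
  yaw: [0,0,0,0,0.5,1,1,1,1,1,1]
  jaw: [-1,-1,-1,-1,-1,-1,-1,-1,-1,-1,-1]

```text
time_s: 1.48
position: [0.606, 0.0074, 0.2222]
ee_rot: [[0.994, -0.107, -0.001], [-0.107, -0.994, -0.0], [-0.001, 0.0, -1.0]]
ft_force: [0.4, -0.4, 0.7]
opening: 0.0873
grasp_force: 0.0
```

>>> play_rows:
  travel:
    - [-40,-18,20]
    - [-39,-18,20]
    - [0,0,20]
    - [0,0,0]
  yaw: [0,0,0.6,0]
  jaw: [-1,-1,-1,-1]

```text
time_s: 1.98
position: [0.529, 0.0501, 0.1612]
ee_rot: [[0.988, -0.156, -0.004], [-0.156, -0.988, 0.0], [-0.004, 0.0, -1.0]]
ft_force: [-0.3, -0.5, -0.1]
opening: 0.0871
grasp_force: 0.0
```

```bash
python3 - <<'E'
from h import *
np.set_printoptions(precision=4,suppress=True)
a=grab('wrist','wrist1');b=grab('side')
w=cv2.resize(b['img'][130:330,180:446],(532,400));cv2.imwrite('pics/w1.png',np.hstack([cv2.resize(a['img'],(400,300)),cv2.resize(w,(400,300))]))
o=r.get_obs();print(o['position'],o['ee_rot'],o['joint_pos'],o['ft_force'])
E
```

```text
[0.5313 0.0493 0.1628] [[ 0.9877 -0.1566  0.0008]
 [-0.1566 -0.9877 -0.0001]
 [ 0.0008  0.     -1.    ]] [-6.7002 27.9444 98.7024 -0.0035 53.3069 92.3098] [-0.1231 -0.0995 -0.2262]
```

View pics/w1.png

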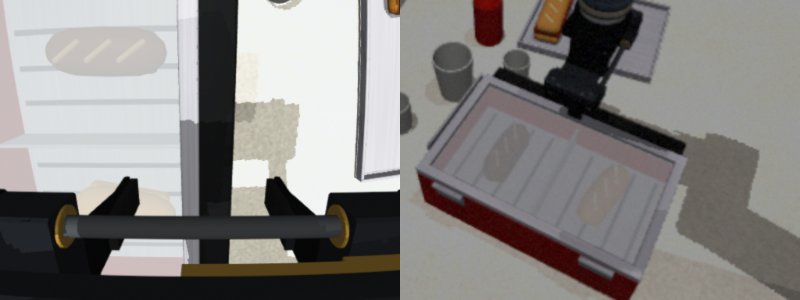

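The wrist view shows the rail and lip (180–236 px) between the two fingertips (137 and 267); the side view confirms the gripper centred across the lip. Descending.

>>> play_rows:
  travel:
    - [0,0,25]
    - [0,0,20]
    - [0,0,6]
    - [0,0,0]
    - [0,0,0]
  yaw: [0,0,0,0,0]
  jaw: [-1,-1,-1,-1,-1]
  force: 12

```text
time_s: 2.7
position: [0.5315, 0.0494, 0.1125]
ee_rot: [[0.988, -0.157, 0.002], [-0.157, -0.988, -0.0], [0.002, -0.0, -1.0]]
ft_force: [-0.9, 0.0, 0.7]
opening: 0.0871
grasp_force: 0.0
```

>>> play_rows:
  travel:
    - [0,0,2]
    - [0,0,2]
    - [0,0,0]
    - [0,0,0]
  yaw: [0,0,0,0]
  jaw: [-1,-1,-1,-1]

```text
time_s: 3.2
position: [0.5306, 0.0496, 0.1075]
ee_rot: [[0.988, -0.157, -0.0], [-0.157, -0.988, -0.0], [-0.0, 0.0, -1.0]]
ft_force: [0.3, 0.3, 0.7]
opening: 0.0871
grasp_force: 0.0
```

>>> play_rows:
  travel:
    - [0,0,1]
    - [0,0,0.7]
    - [0,0,0]
    - [0,0,0]
  yaw: [0,0,0,0]
  jaw: [-1,-1,-1,-1]

```text
time_s: 3.7
position: [0.5306, 0.0496, 0.1058]
ee_rot: [[0.988, -0.157, -0.0], [-0.157, -0.988, 0.0], [-0.0, 0.0, -1.0]]
ft_force: [0.5, -0.1, 0.5]
opening: 0.0869
grasp_force: 0.0
```

>>> play_rows:
  travel:
    - [0,0,0]
    - [0,0,0]
    - [0,0,0]
    - [0,0,0]
    - [0,0,0]
    - [0,0,0]
    - [0,0,0]
    - [0,0,0]
  yaw: [0,0,0,0,0,0,0,0]
  jaw: [-0.5,-0.2,0,0.2,0.4,0.4,0.4,0.4]

```text
time_s: 4.7
position: [0.5298, 0.0456, 0.1057]
ee_rot: [[0.988, -0.153, -0.002], [-0.154, -0.988, -0.007], [-0.001, 0.007, -1.0]]
ft_force: [-2.1, -13.2, -0.5]
opening: 0.0451
grasp_force: 12.0
```

>>> play_rows:
  travel:
    - [0,2,0]
    - [0,1.5,0]
    - [0,0,0]
    - [0,0,0]
  yaw: [0,0,0,0]
  jaw: [0.5,0.5,0.5,0.5]

```text
time_s: 5.2
position: [0.5298, 0.0455, 0.1057]
ee_rot: [[0.988, -0.156, -0.001], [-0.156, -0.988, -0.001], [-0.0, 0.002, -1.0]]
ft_force: [-0.8, -5.8, -2.3]
opening: 0.0455
grasp_force: 12.0
```

```bash
python3 - <<'E'
from h import *
np.set_printoptions(precision=4,suppress=True)
d=grab('wrist');o=r.get_obs();R,t=RT(d);c=-R.T@t;T=o['ee_rot']
print('cam in tool',T.T@(c-o['position']),'axis',T.T@R[2])
print(o['joint_pos'],o['ft_force'])
E
```

```text
cam in tool [ 0.0831  0.0008 -0.1624] axis [-0.3013  0.0003  0.9535]
[ -7.0889  33.0582 101.4185  -0.1242  45.5496  91.9755] [-0.7619 -5.4328 -1.1985]
```

>>> play_rows:
  travel:
    - [0,0,0]
    - [0,0,0]
    - [0,0,-20]
    - [0,0,-50]
    - [0,50,0]
    - [0,30,0]
    - [0,0,0]
    - [0,0,0]
    - [0,0,0]
    - [0,0,0]
    - [0,0,0]
    - [0,0,0]
  yaw: [0,0,0,-1,-1,-1,-1,-1,-1,-1,-1,-1]
  jaw: [-0.5,-1,-1,-1,-1,-1,-1,-1,-1,-1,-1,-1]

```text
time_s: 6.75
position: [0.5272, -0.033, 0.176]
ee_rot: [[0.808, 0.589, 0.001], [0.589, -0.808, 0.001], [0.001, -0.001, -1.0]]
ft_force: [-0.2, 0.9, 0.4]
opening: 0.0871
grasp_force: 0.0
```

>>> play_rows:
  travel:
    - [0,0,0]
    - [0,0,0]
    - [0,0,0]
    - [0,0,0]
    - [0,0,0]
    - [0,0,0]
    - [0,0,0]
    - [0,0,0]
    - [0,0,0]
    - [0,0,0]
  yaw: [-1,-1,-1,-1,-1,-1,-1,-1,-1,0]
  jaw: [-1,-1,-1,-1,-1,-1,-1,-1,-1,-1]

```text
time_s: 8.0
position: [0.5271, -0.0331, 0.1759]
ee_rot: [[0.158, 0.987, 0.0], [0.987, -0.158, 0.001], [0.001, 0.0, -1.0]]
ft_force: [0.6, 0.1, -0.1]
opening: 0.0873
grasp_force: 0.0
```

>>> play_rows:
  travel:
    - [0,0,45]
    - [0,0,45]
    - [0,0,26]
    - [20,0,0]
    - [10,0,0]
    - [0,0,0]
  yaw: [0,0,0,0,0,0]
  jaw: [-1,-1,-1,-1,-1,-1]

```text
time_s: 8.75
position: [0.5322, -0.0034, 0.0602]
ee_rot: [[0.156, 0.988, 0.001], [0.988, -0.156, -0.0], [0.0, 0.001, -1.0]]
ft_force: [-0.3, 0.1, 0.2]
opening: 0.0869
grasp_force: 0.0
```

>>> play_rows:
  travel:
    - [5,0,0]
    - [4,0,0]
    - [3,0,0]
    - [3,0,0]
    - [0,0,0]
  yaw: [0,0,0,0,0]
  jaw: [-1,-1,-1,-1,-1]

```text
time_s: 9.38
position: [0.5341, 0.0101, 0.0599]
ee_rot: [[0.156, 0.988, -0.0], [0.988, -0.156, -0.001], [-0.001, 0.0, -1.0]]
ft_force: [-1.3, -3.8, 0.8]
opening: 0.0869
grasp_force: 1.7
```

>>> play_rows:
  travel:
    - [3,0,0]
    - [3,0,0]
    - [0,0,0]
    - [0,0,-2]
    - [0,0,-2]
    - [0,0,0]
  yaw: [0,0,0,0,0,0]
  jaw: [-1,-1,-1,-1,-1,-1]

```text
time_s: 10.12
position: [0.5341, 0.0102, 0.0636]
ee_rot: [[0.155, 0.988, -0.003], [0.988, -0.155, -0.008], [-0.009, -0.001, -1.0]]
ft_force: [-6.3, -26.3, -2.1]
opening: 0.087
grasp_force: 13.5
```

```bash
python3 - <<'E'
from h import *
np.set_printoptions(precision=4,suppress=True)
a=load('side')if 0 else None
b=grab('side','side2');o=r.get_obs();print(o['position'],o['ft_force'],o['torque'])
P=cloud(b)
# lid frame heights near front ends vs rear
s0=180;f=lambda u,v:(180+u/3.9,160+v/3.5)
for p in((300,112),(650,237),(482,176),(333,410)):
    u,v=f(*p);print(np.nanmedian(P[int(v)-1:int(v)+2,int(u)-2:int(u)+3].reshape(-1,3),0))
E
```

```text
[0.5341 0.0102 0.0636] [ -6.4601 -26.4544  -1.5282] [-3.7382  0.3556 -0.2677]
[0.6501 0.05   0.111 ]
[0.4168 0.0807 0.1156]
[0.5243 0.0666 0.1152]
[0.5569 0.2621 0.1128]
```

>>> play_rows:
  travel:
    - [0,0,-3]
    - [0,0,-3]
    - [0,0,-3]
    - [0,0,0]
  yaw: [0,0,0,0]
  jaw: [-1,-1,-1,-1]

```text
time_s: 10.68
position: [0.5342, 0.0106, 0.0728]
ee_rot: [[0.155, 0.988, -0.002], [0.988, -0.155, -0.008], [-0.008, -0.001, -1.0]]
ft_force: [-5.2, -25.3, -0.8]
opening: 0.0873
grasp_force: 12.4
```

```bash
cat > lid.py <<'E'
from h import *
np.set_printoptions(precision=4,suppress=True)
def lid():
    o=r.get_obs();print(o['position'],o['ft_force'])
    b=grab('side');P=cloud(b).reshape(-1,3);e=np.array([.1564,.9877]);v=np.array([-.9877,.1564])
    E=P[:,:2]@e;V=P[:,:2]@v
    # right/left frame rails away from the hand
    m=(P[:,2]>.095)&(P[:,2]<.4)&(E>.09)&(E<.36)&(abs(V+.521)>.14)&(abs(V+.521)<.18)
    E,Z=E[m],P[m,2]
    th=np.arctan2(Z-.1,.350-E)[(.350-E)**2+(Z-.1)**2>.17**2]
    print('n',th.size,'theta pct',np.percentile(th,[25,50,75]))
lid()
E
python3 lid.py
```

```text
[0.5342 0.0106 0.0728] [ -5.194  -25.253   -0.7711]
n 765 theta pct [0.0808 0.0901 0.1135]
```

>>> play_rows:
  travel:
    - [0,0,-4]
    - [0,0,-4]
    - [0.5,0,-4]
    - [0,0,0]
  yaw: [0,0,0,0]
  jaw: [-1,-1,-1,-1]

```text
time_s: 11.22
position: [0.5343, 0.0117, 0.0849]
ee_rot: [[0.155, 0.988, -0.002], [0.988, -0.155, -0.008], [-0.008, -0.001, -1.0]]
ft_force: [-5.8, -21.0, 0.0]
opening: 0.0871
grasp_force: 11.0
```

```bash
python3 lid.py
```

```text
[0.5343 0.0117 0.0849] [ -5.848  -20.9643   0.0248]
n 797 theta pct [0.1301 0.139  0.1638]
```

>>> play_rows:
  travel:
    - [1.5,0,-12]
    - [2.2,0,-12]
    - [2.7,0,-12]
    - [3,0,-12]
    - [3.5,0,-11.5]
    - [4,0,-11.5]
    - [0,0,0]
  yaw: [0,0,0,0,0,0,0]
  jaw: [-1,-1,-1,-1,-1,-1,-1]

```text
time_s: 12.15
position: [0.5373, 0.0306, 0.1569]
ee_rot: [[0.155, 0.988, -0.001], [0.988, -0.155, -0.006], [-0.006, 0.0, -1.0]]
ft_force: [-3.1, -11.6, 3.4]
opening: 0.0872
grasp_force: 6.4
```

```bash
python3 lid.py
```

```text
[0.5373 0.0306 0.1569] [ -3.1303 -11.6495   3.4292]
n 1025 theta pct [0.4367 0.4466 0.47  ]
```

>>> play_rows:
  travel:
    - [4.8,0,-11.2]
    - [5.2,0,-10.9]
    - [5.9,0,-10.5]
    - [6.4,0,-10.3]
    - [7,0,-9.9]
    - [7.5,0,-9.6]
    - [8,0,-9.2]
    - [8.5,0,-8.8]
    - [0,0,0]
  yaw: [0,0,0,0,0,0,0,0,0]
  jaw: [-1,-1,-1,-1,-1,-1,-1,-1,-1]

```text
time_s: 13.32
position: [0.5464, 0.0865, 0.2371]
ee_rot: [[0.156, 0.988, 0.001], [0.988, -0.156, -0.001], [-0.001, 0.001, -1.0]]
ft_force: [-1.0, -5.4, 2.8]
opening: 0.0871
grasp_force: 2.6
```

```bash
python3 lid.py
```

```text
[0.5464 0.0865 0.2371] [-0.9511 -5.3518  2.7728]
n 1298 theta pct [0.8435 0.8521 0.8763]
```

>>> play_rows:
  travel:
    - [9,0,-8.2]
    - [9.3,0,-7.8]
    - [9.8,0,-7.3]
    - [10,0,-6.9]
    - [10.5,0,-6.3]
    - [10.8,0,-5.7]
    - [11,0,-5.2]
    - [11.2,0,-4.8]
    - [0,0,0]
  yaw: [0,0,0,0,0,0,0,0,0]
  jaw: [-1,-1,-1,-1,-1,-1,-1,-1,-1]

```text
time_s: 14.5
position: [0.559, 0.1683, 0.2885]
ee_rot: [[0.156, 0.988, 0.0], [0.988, -0.156, 0.001], [0.001, 0.0, -1.0]]
ft_force: [0.2, -0.7, -0.2]
opening: 0.087
grasp_force: 0.5
```

```bash
python3 lid.py
```

```text
[0.559  0.1683 0.2885] [ 0.2059 -0.7301 -0.2477]
n 1386 theta pct [1.2464 1.2541 1.2786]
```

>>> play_rows:
  travel:
    - [11,0,-4]
    - [11,0,-4]
    - [11,0,-3]
    - [10,0,-2]
    - [0,0,0]
    - [0,0,0]
  yaw: [0,0,0,0,0,0]
  jaw: [-1,-1,-1,-1,-1,-1]

```text
time_s: 15.3
position: [0.5656, 0.2095, 0.3014]
ee_rot: [[0.157, 0.988, -0.0], [0.988, -0.157, -0.0], [-0.0, -0.0, -1.0]]
ft_force: [-0.1, -1.1, -0.1]
opening: 0.0871
grasp_force: 0.2
```

```bash
python3 lid.py; python3 -c "
from h import *
d=grab('scene');cv2.imwrite('pics/sc3.png',cv2.resize(d['img'][40:290,120:420],(720,600)))"
```

```text
[0.5656 0.2095 0.3014] [-0.0714 -1.1312 -0.0978]
n 1323 theta pct [1.4243 1.4307 1.4565]
```

View pics/sc3.png

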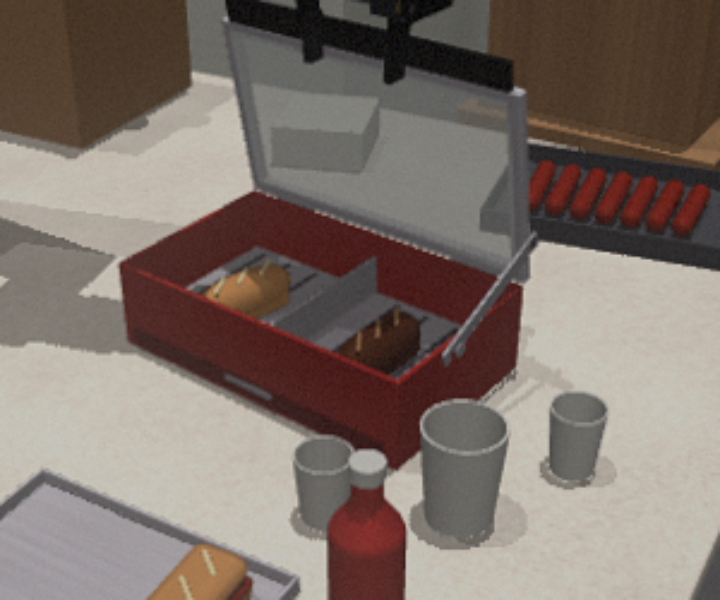

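The lid is up at about 1.39 and the stay's end lies over the stud (455,350), rolls visible at (245,290) pale and (380,340) dark. Letting it down slowly.

>>> play_rows:
  travel:
    - [-2,0,0]
    - [-2.5,0,0]
    - [-2.5,0,0]
    - [-2.5,0,0]
    - [-2.5,0,0]
    - [-2.5,0,0]
    - [-2.5,0,0]
    - [-2.5,0,0]
    - [-2.5,0,0]
    - [-2.5,0,0]
    - [-2.5,0,0]
    - [-2.5,0,0]
  yaw: [0,0,0,0,0,0,0,0,0,0,0,0]
  jaw: [-1,-1,-1,-1,-1,-1,-1,-1,-1,-1,-1,-1]

```text
time_s: 16.9
position: [0.5611, 0.1802, 0.3015]
ee_rot: [[0.157, 0.988, 0.0], [0.988, -0.157, 0.0], [0.0, 0.0, -1.0]]
ft_force: [0.3, 0.5, -0.4]
opening: 0.0866
grasp_force: 0.0
```

```bash
python3 lid.py; python3 - <<'E'
from h import *
np.set_printoptions(precision=4,suppress=True)
for n in('side','scene'):
    d=load(n) if n=='side' else grab(n);P=cloud(d);h=cv2.cvtColor(d['img'],cv2.COLOR_BGR2HSV)
    e=np.array([.1564,.9877]);v=np.array([-.9877,.1564]);E=P[...,:2]@e;V=P[...,:2]@v
    base=(E>.145)&(E<.34)&(P[...,2]>.042)&(P[...,2]<.09)
    for nm,lo,hi in(('pale',-.517,-.36),('dark',-.682,-.525)):
        m=(base&(V>lo)&(V<hi)).astype(np.uint8);m=cv2.morphologyEx(m,cv2.MORPH_OPEN,np.ones((3,3)))
        k,l,s,c=cv2.connectedComponentsWithStats(m)
        if k<2: continue
        i=1+s[1:,4].argmax();q=P[l==i]
        print(n,nm,s[i],np.nanmax(q[:,2]),cv2.minAreaRect((q[:,:2]*1000).astype(np.float32)),q[:,:2]@e@np.ones(len(q))/len(q))
E
```

```text
[0.5611 0.1802 0.3015] [ 0.2678  0.4604 -0.3702]
n 1353 theta pct [1.3328 1.3395 1.3641]
scene pale [205 151  36  20 493] 0.08137476041197164 ((473.3509826660156, 149.7565155029297), (102.83665466308594, 39.20885467529297), 68.77347564697266) 0.21884114257625956
scene dark [262 170  33  25 533] 0.08094856198917844 ((645.0731811523438, 126.37459564208984), (108.4504623413086, 42.385520935058594), 71.05140686035156) 0.2202321154125221
```

>>> play_rows:
  travel:
    - [-40,0,0]
    - [-40,40,0]
    - [-10,48,0]
    - [0,0,20]
    - [0,0,10]
    - [0,0,0]
  yaw: [0,0,0,0,0,0]
  jaw: [-1,-1,-1,-1,-1,-1]

```text
time_s: 17.75
position: [0.6328, 0.078, 0.2704]
ee_rot: [[0.157, 0.988, -0.003], [0.988, -0.157, 0.0], [-0.0, -0.003, -1.0]]
ft_force: [0.2, -0.9, -0.0]
opening: 0.0871
grasp_force: 0.0
```

```bash
python3 lid.py; python3 - <<'E'
from h import *
np.set_printoptions(precision=4,suppress=True)
d=grab('wrist','wrist4');P=cloud(d)
e=np.array([.1564,.9877]);v=np.array([-.9877,.1564]);E=P[...,:2]@e;V=P[...,:2]@v
m=((E>.145)&(E<.335)&(P[...,2]>.048)&(P[...,2]<.09)&(V>-.685)&(V<-.525)).astype(np.uint8)
m=cv2.morphologyEx(m,cv2.MORPH_OPEN,np.ones((3,3)));k,l,s,c=cv2.connectedComponentsWithStats(m)
i=1+s[1:,4].argmax();q=P[l==i]
R=cv2.minAreaRect((q[:,:2]*1000).astype(np.float32));print(s[i],q[:,2].max(),R)
C=np.array(R[0])/1000;print('e,v',C@e,C@v)
E
```

```text
[0.6328 0.078  0.2704] [ 0.1757 -0.9468 -0.0439]
n 2271 theta pct [1.067  1.3295 1.344 ]
[ 235   57   43  109 3977] 0.0810560973594173 ((638.3856811523438, 127.60694885253906), (116.53558349609375, 46.72475051879883), 80.13685607910156)
e,v 0.2258809039138794 -0.6105758104736329
```

View pics/wrist4.png

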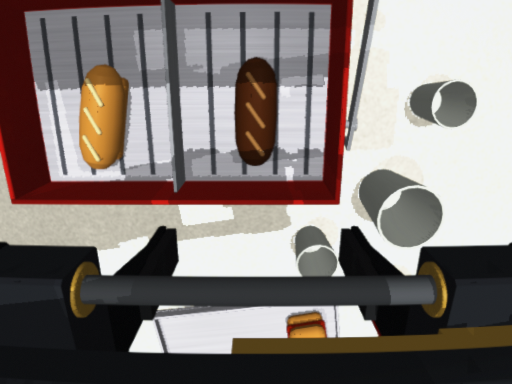

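>>> play_rows:
  travel:
    - [0,-6,30]
    - [0,-6,45]
    - [0,0,45]
    - [0,0,40]
    - [6,0,25]
    - [7,0,15]
    - [6,0,10]
    - [0,0,8]
    - [0,0,0]
  yaw: [0,0,0,0,0,0,0,0,0]
  jaw: [-1,-1,-1,-1,-1,-1,-1,-1,-1]
  force: 15

```text
time_s: 18.98
position: [0.625, 0.0983, 0.0536]
ee_rot: [[0.157, 0.988, 0.0], [0.988, -0.157, -0.0], [-0.0, 0.0, -1.0]]
ft_force: [1.0, 0.1, -0.5]
opening: 0.0867
grasp_force: 0.0
```

>>> play_rows:
  travel:
    - [0,0,8]
    - [0,0,7]
    - [0,0,0]
    - [0,0,0]
    - [0,0,0]
    - [0,0,0]
    - [0,0,0]
    - [0,0,0]
    - [0,0,0]
  yaw: [0,0,0,0,0,0,0,0,0]
  jaw: [-1,-1,-1,-0.6,-0.3,-0.1,0.1,0.4,0.4]

```text
time_s: 20.1
position: [0.6252, 0.0983, 0.0386]
ee_rot: [[0.157, 0.988, 0.001], [0.988, -0.157, -0.0], [0.0, 0.001, -1.0]]
ft_force: [0.2, -0.2, 1.0]
opening: 0.0478
grasp_force: 14.9
```

>>> play_rows:
  travel:
    - [0,0,-8]
    - [-8,0,-15]
    - [-10,0,-20]
    - [-10,0,-20]
    - [0,0,-25]
    - [0,0,-25]
    - [0,0,-20]
    - [0,0,0]
    - [0,0,0]
  yaw: [0,0,0,0,0,0,0,0,0]
  jaw: [0.4,0.4,0.4,0.4,0.4,0.4,0.4,0.4,0.4]

```text
time_s: 21.22
position: [0.62, 0.0703, 0.1715]
ee_rot: [[0.157, 0.988, -0.001], [0.988, -0.157, -0.0], [-0.0, -0.001, -1.0]]
ft_force: [-0.2, -0.5, -1.2]
opening: 0.0477
grasp_force: 14.9
```

```bash
python3 lid.py; python3 - <<'E'
from h import *
np.set_printoptions(precision=4,suppress=True)
d=grab('scene');cv2.imwrite('pics/sc5.png',cv2.resize(d['img'][60:360,60:420],(720,600)))
P=cloud(d)
# tray floor region rim
print([at(d,*p) for p in((138,238),(66,297),(178,356),(244,284),(140,290))])
E
```

```text
[0.62   0.0703 0.1715] [-0.1657 -0.4669 -1.2107]
n 1877 theta pct [0.874  1.334  1.3586]
[array([ 0.4367, -0.1505,  0.0106]), array([ 0.4382, -0.3659,  0.0186]), array([ 0.7091, -0.366 ,  0.0182]), array([ 0.7126, -0.1549,  0.0069]), array([ 0.5407, -0.268 ,  0.0043])]
```

View pics/sc5.png

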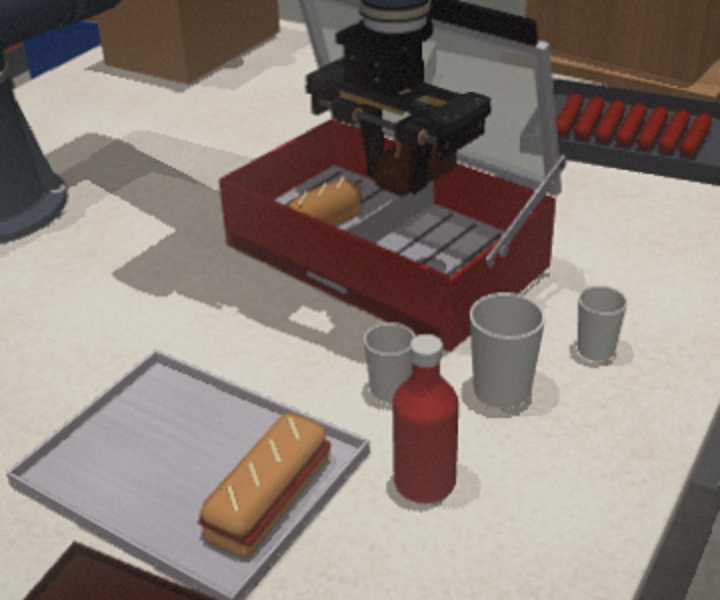

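>>> play_rows:
  travel:
    - [-20,0,0]
    - [-40,0,0]
    - [-45,-5,0]
    - [-45,-5,0]
    - [-45,-5,0]
    - [-45,-5,0]
    - [-45,-5,0]
    - [-43,-5,0]
    - [-28,-2,0]
    - [-15,0,0]
    - [0,0,0]
  yaw: [0,0,0,0,0,0,0,0,0,0,0]
  jaw: [0.4,0.4,0.4,0.4,0.4,0.4,0.4,0.4,0.4,0.4,0.4]

```text
time_s: 22.7
position: [0.5302, -0.2917, 0.1711]
ee_rot: [[0.159, 0.987, -0.0], [0.987, -0.159, 0.0], [0.0, -0.0, -1.0]]
ft_force: [0.0, 0.6, -0.1]
opening: 0.0479
grasp_force: 14.9
```

```bash
python3 - <<'E'
from h import *
np.set_printoptions(precision=4,suppress=True)
o=r.get_obs();print(o['position'])
d=grab('wrist','wrist6');e=grab('side')
P=cloud(e)
h=cv2.cvtColor(e['img'],cv2.COLOR_BGR2HSV)
cv2.imwrite('pics/w6.png',np.hstack([cv2.resize(d['img'],(400,300)),cv2.resize(e['img'][90:240,220:420],(400,300))]))
E
```

```text
[ 0.5302 -0.2917  0.1711]
```

View pics/w6.png

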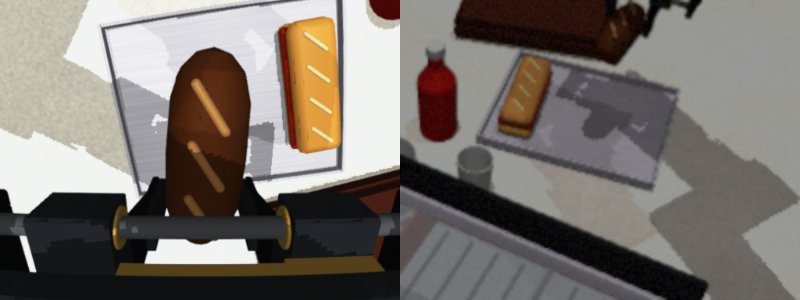

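The roll is held above the tray's empty part, clear of the sandwich (wrist view: roll 165–250 px, sandwich 285–340). Lowering.

>>> play_rows:
  travel:
    - [0,0,30]
    - [0,0,40]
    - [0,0,40]
    - [0,0,25]
    - [0,0,10]
    - [0,0,6]
    - [0,0,3]
    - [0,0,0]
    - [0,0,0]
  yaw: [0,0,0,0,0,0,0,0,0]
  jaw: [0.4,0.4,0.4,0.4,0.4,0.4,0.4,0.4,0.4]

```text
time_s: 23.92
position: [0.5311, -0.2911, 0.0182]
ee_rot: [[0.157, 0.988, 0.001], [0.988, -0.157, -0.001], [-0.001, 0.001, -1.0]]
ft_force: [-0.1, 0.7, -1.3]
opening: 0.0479
grasp_force: 14.9
```

>>> play_rows:
  travel:
    - [0,0,1.5]
    - [0,0,1]
    - [0,0,1]
    - [0,0,0]
    - [0,0,0]
  yaw: [0,0,0,0,0]
  jaw: [0.4,0.4,0.4,0.4,0.4]

```text
time_s: 24.55
position: [0.5306, -0.2907, 0.0139]
ee_rot: [[0.157, 0.988, -0.0], [0.988, -0.157, 0.0], [0.0, -0.0, -1.0]]
ft_force: [-0.4, 1.0, -1.1]
opening: 0.0482
grasp_force: 14.9
```

>>> play_rows:
  travel:
    - [0,0,1]
    - [0,0,0.5]
    - [0,0,0]
    - [0,0,0]
  yaw: [0,0,0,0]
  jaw: [0.4,0.4,0.4,0.4]

```text
time_s: 25.05
position: [0.5307, -0.2908, 0.0126]
ee_rot: [[0.157, 0.988, 0.0], [0.988, -0.157, -0.0], [-0.0, 0.0, -1.0]]
ft_force: [-0.6, -0.2, 0.9]
opening: 0.0476
grasp_force: 14.9
```

Base contact just begins (force turned positive). Opening slowly, then rising.

>>> play_rows:
  travel:
    - [0,0,0]
    - [0,0,0]
    - [0,0,0]
    - [0,0,0]
    - [0,0,0]
    - [0,0,-10]
    - [0,0,-30]
    - [0,0,-50]
    - [0,0,-50]
    - [0,0,0]
    - [0,0,0]
  yaw: [0,0,0,0,0,0,0,0,0,0,0]
  jaw: [-0.15,-0.25,-0.4,-0.7,-1,-1,-1,-1,-1,-1,-1]

```text
time_s: 26.42
position: [0.5303, -0.2904, 0.1527]
ee_rot: [[0.157, 0.988, -0.0], [0.988, -0.157, 0.0], [0.0, -0.0, -1.0]]
ft_force: [0.0, 0.0, 0.7]
opening: 0.087
grasp_force: 0.0
```

```bash
python3 lid.py; python3 - <<'E'
from h import *
a=grab('scene');b=grab('wrist')
cv2.imwrite('pics/f7.png',np.hstack([cv2.resize(a['img'],(400,300)),cv2.resize(b['img'],(400,300))]))
P=cloud(b)
for u,v in((256,150),(256,110),(256,190)): print(at(b,u,v))
E
```

```text
[ 0.5303 -0.2904  0.1527] [0.0306 0.0006 0.7135]
n 1352 theta pct [1.3326 1.3391 1.3644]
[ 0.53239181 -0.25906803  0.0517129 ]
[ 0.53724171 -0.22870269  0.04873922]
[ 0.52704934 -0.29223392  0.05023004]
```

View pics/f7.png

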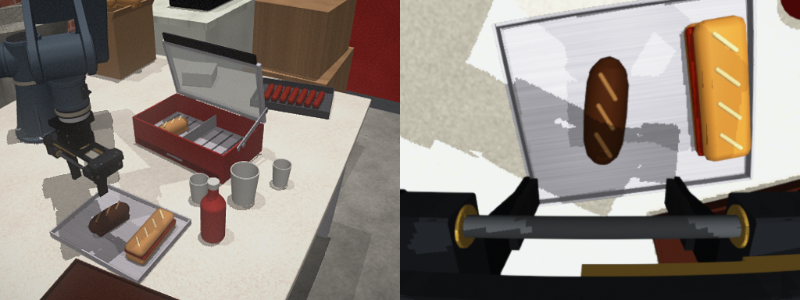

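The dark roll lies flat on the tray (top at 50 mm, which fits the 4 mm floor plus 48 mm roll), clear of the sandwich. The lid is propped at about 1.30 and the hand is free.

```bash
python3 -c "
from station import r
print(r.close_job())"
```

```text
the job is handed in; nothing more can be done
None
```

The job is handed in (no verdict came back): the lid stands on its stay at about 1.30 rad, the dark roll lies base down on the tray beside the sandwich, the pale roll is still in the bin, nothing else was touched, and the hand is free.

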